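Stack the lunch tins on their stand

TASK

Stack the steel lunch tins on the round wooden stand, from the bottom up in this order: the deep tin in the stand, then the middle tin on it, then the shallow tin, and last the lid with the black knob. Each part must be upright with its foot fully home in the one below, and the tower left standing free; do not knock any tin over, and leave the spice jar and the small carton as they are.

Things in the scene. Friction and masses are not known exactly. Their poses are not given: they have to be found in the camera images.
- stand: Fixed round stand of light wood, 84 mm in diameter, 14 mm high, with a round recess in its top 54 mm wide and 10 mm deep. It does not move. Origin: centre of its underside, on the counter, z up. The seated deep tin's origin is 6 mm above this origin. Left of the work (y about 0.48 to 0.70 m, x about 0.25 to 0.45 m) the sink's tap reaches up to 0.33 m: keep clear of it.
- tin_deep: Open round steel tin, deepest of three of like width: 88 mm tall, 60 mm across, wall 3 mm (mouth 54 mm). Under it a tapered foot, 8 mm high, 41 mm across below and 48 above, drops into the mouth of the part below until the 60 mm shoulder rests on its rim. About 200 g. Starts upright. Origin: centre of the foot's underside; z up. Seated, the middle tin's origin is 80 mm above this.
- tin_middle: Open round steel tin, middle one of three of like width: 62 mm tall, 60 mm across, wall 3 mm (mouth 54 mm). Under it a tapered foot, 8 mm high, 41 mm across below and 48 above, drops into the mouth of the part below until the 60 mm shoulder rests on its rim. About 160 g. Starts upright. Origin: centre of the foot's underside; z up. Seated, the shallow tin's origin is 54 mm above this.
- tin_shallow: Open round steel tin, shallowest of three of like width: 40 mm tall, 60 mm across, wall 3 mm (mouth 54 mm). Under it a tapered foot, 8 mm high, 41 mm across below and 48 above, drops into the mouth of the part below until the 60 mm shoulder rests on its rim. About 120 g. Starts upright. Origin: centre of the foot's underside; z up. Seated, the lid's origin is 32 mm above this.
- tin_lid: Round steel lid, 43 mm tall over all: a tapered foot like the tins' (8 mm high, 41 to 48 mm across), a 60 mm disc 5 mm thick on it, and in its centre an upright black knob 18 mm in diameter (14 mm at its root) that stands from 13 to 43 mm above the origin. About 90 g. Starts the right way up on the counter. Origin: centre of the foot's underside; z up.
- spice_jar: Bystander: loose glass spice jar with a yellow-brown cap, 45 mm in diameter, 102 mm tall, standing upright among the tins. Origin: centre of its underside; z up.
- carton: Bystander: small loose blue and white carton 37 x 51 x 46 mm (x, y, z), standing behind the tins. Origin: centre of its underside; z up.

How it is judged:
On the way, in this order (a step that is already met when the one before it is completed fails the run):
1. the deep tin is seated in the wooden stand (horizontal distance between tin_deep and stand below 0.007 m and z of tin_deep in the frame of stand between 0.002 and 0.01 m and angle between tin_deep's own z axis and vertical below 0.08 rad), for 0.2 s.
2. the middle tin is seated in the deep tin (horizontal distance between tin_middle and tin_deep below 0.007 m and z of tin_middle in the frame of tin_deep between 0.076 and 0.084 m and angle between tin_middle's own z axis and vertical below 0.08 rad), for 0.2 s.
3. the shallow tin is seated in the middle tin (horizontal distance between tin_shallow and tin_middle below 0.007 m and z of tin_shallow in the frame of tin_middle between 0.05 and 0.058 m and angle between tin_shallow's own z axis and vertical below 0.08 rad), for 0.2 s.
4. the lid is seated in the shallow tin (horizontal distance between tin_lid and tin_shallow below 0.007 m and z of tin_lid in the frame of tin_shallow between 0.028 and 0.036 m and angle between tin_lid's own z axis and vertical below 0.08 rad), for 0.2 s.
At the end, for the whole second after the job is handed in: From the bottom: stand, deep tin, middle tin, shallow tin, lid; each part within 7 mm of the axis of the one below, within 4 mm of its seated height (foot fully home), tilted less than 0.08 rad and at rest (under 0.02 m/s); spice jar and carton within 30 mm of where they stood and upright (all of step 1 and all of step 2 and all of step 3 and all of step 4 and linear speed of each of tin_deep, tin_middle, tin_shallow, tin_lid below 0.02 m/s and distance of each of spice_jar, carton from where it was at the start of the episode below 0.03 m and angle between each of spice_jar, carton's own z axis and vertical below 0.15 rad); the robot touches nothing.
It fails at once if the deep tin is tipped over (angle between tin_deep's own z axis and vertical above 0.8 rad).
It fails at once if the middle tin is tipped over (angle between tin_middle's own z axis and vertical above 0.8 rad).
It fails at once if the shallow tin is tipped over (angle between tin_shallow's own z axis and vertical above 0.8 rad).
It fails at once if the lid is tipped over (angle between tin_lid's own z axis and vertical above 0.8 rad).
It also fails if it takes over 112 s, if anything falls off the work surface, if the arm or the gripper's body presses on something with over 40 N, if the wrist force passes 120 N, or if a joint passes its speed limit or range.

ROBOT

A 6-joint arm with a two-finger parallel gripper is mounted at the origin on a cart in front of the work surface, level with it; the furniture and walls round the work are solid. World frame = base frame: x ahead of the robot, y to its left, z up, the work surface at z = 0. Lengths are in m, angles in rad, forces in N, time in s.
With the tool pointing down it reaches from about 0.25 to 0.725 m from the base axis. Payload 4 kg.
Tool frame: the origin (TCP) lies midway between the tips of the shut fingers; the grasp point (between the pads) lies 19 mm behind it; z points along the fingers, y is the line along which they close (so a half turn about z gives the same grasp; the last joint's range is limited). The gripper opens to 85 mm and grips with 20 to 120 N. Pads are 22 mm wide; open, the fingers measure 114 mm over their backs; the gripper's body (76 mm by 85 mm) begins 54 mm behind the grasp point. The pads swing forward as they close: fully open they stand 13 mm farther back than shut.
Start: joints at [-1.15, 0.241, 0.005, 1.335, 0, 1.571], TCP at [0.204, -0.456, 0.231] pointing down, gripper open.
Joint ranges: [-2.72, 2.72], [-1.05, 1.87], [-1.09, 1.28], [-1.99, 2.15], [-1.42, 1.44], [-3.14, 3.14]. Speed limits (rad/s): [2.79, 2.79, 3.14, 3.14, 3.14, 3.14].

INTERFACE

Orientations are given as a unit quaternion [x, y, z, w].
In Python, from workcell import get_obs, camera, job_done, silhouettes gives the robot as it stands. The module is installed in compiled form; this text tells all that it offers.
- The arm moves only by the tool drive_tool, never from a script. Its argument "increments" is a list of rows, each a list of 3 entries, a list of its own where there are three numbers: the shift along the world's x, y, z in mm, then the turn, a rotation vector about the world's x, y, z in degrees, then the opening, from 0 (shut) to 1 (fully open). A call has 1 to 8 rows; each row shifts and turns the commanded pose from where the row before left it; what a row does not reach is not made up. A row lasts 1/12 s, in which the tool goes at most 41.7 mm and 7.16 degrees, less where a joint would pass 70% of its speed; a pose out of reach is approached as far as the arm can. A call is refused whole if a number of a shift passes 41.7 or a number of a turn 7.16, either way. A call with a gripper value outside its range is refused whole. The fingers move at their own pace and stop on an object; the grip force is fixed at half the most. Time passes only in rows, so rows that do not move let the fingers close. It gives the time, the measured TCP pose, the force, the opening and the grip force at its end, in the units of the state.
- get_obs(): the state, without advancing time (a new reading comes with each control period).
- camera(name): name is "scene" or "top" or "wrist"; returns a dict with "image" (420x560x3 uint8, red, green, blue), "K" (3x3 intrinsics, pixels), "view" (4x4, takes a point from world to camera coordinates). Camera axes: x right, y down, z forward; pixel columns grow to the right and rows downward; lengths in m; the calibration is good to about 2 mm. A picture is of the moment at which its call begins. There is no depth.
- job_done(): hands the job in; it is judged then, once.
Trained networks look in a picture, given as the dict that the camera call returned (one of the last four; its "shot" number tells which), for a name from the list of things; names that differ only in an ending like _2 or _b are one class to them, and where a whole thing is asked for, a point or a joint stands for the part that bears it (a point fixed in the world has none). Each returns a list of dicts, best first, with "conf" (0 to 1); they miss things now and then, are a little off and sometimes report something else, mostly with a low value. They report only what shows in the picture. A call takes as long as a camera call.
- silhouettes(query, picture): "region" (420x560 bool, what is visible of it) and "bbox" ([left, top, right, bottom] in pixels, round what is visible of it).
The state is a dict: "clock": time; "joint_pos": joint angles; "joint_vel": joint speeds; "tau": joint torques, N m; "eef_pos": TCP position; "tool_rot": TCP orientation; "ft_force": force on the tool from outside, world axes, zero at the start; "ft_torque": the same for the moment, N m; "grip_width": finger opening in m; "grasp_force": force on a finger pad.
Only numpy, scipy, OpenCV 4.12 (cv2) and the standard library are available. Lean on these libraries where they do the work, as an engineer would, in place of code of your own. Each camera call takes 0.05 s, during which the arm holds its last target. There are 200 camera calls.

## Working session

There is one attempt and no reset: what is moved stays moved. The work goes in short steps, Python scripts to look and compute and a tool call to move; the robot and the scene stay as the last step left them, time stands still between calls to the robot, and variables do not carry over. Pictures are saved under pics/ and viewed, at most 14 in all, crops included, and the job is handed in when it is done.

Besides the shell and the picture viewer there is one more tool, called after ">>>" by a JSON object that holds its "op" and its "data", one argument or row to a line. drive_tool: Moves the arm, as the interface text tells. Its arguments: {"type":"object","properties":{"increments":{"type":"array"}},"required":["increments"]}

```bash
mkdir -p pics
cat > h.py <<'E'
import numpy as np, cv2
from workcell import get_obs, camera, job_done, silhouettes
N=["stand","tin_deep","tin_middle","tin_shallow","tin_lid","spice_jar","carton"]
def save(p,f): cv2.imwrite(f,p["image"][:,:,::-1])
def proj(p,X):
    X=np.atleast_2d(X); c=(p["view"]@np.c_[X,np.ones(len(X))].T)[:3]; u=p["K"]@c; return (u[:2]/u[2]).T
def ray(p,uv):
    R=p["view"][:3,:3];t=p["view"][:3,3]; return -R.T@t, R.T@np.linalg.inv(p["K"])@np.array([uv[0],uv[1],1.])
def atz(p,uv,z):
    o,d=ray(p,uv); return o+d*(z-o[2])/d[2]
E
python3 - <<'E'
from h import *
o=get_obs();print(o["eef_pos"],o["tool_rot"],o["grip_width"],o["clock"])
ims=[]
for c in["scene","top"]:
    p=camera(c);ims.append(p["image"]);print(c,np.round(ray(p,(280,210))[0],3))
    for n in N:
        for s in silhouettes(n,p)[:2]: print(n,round(s["conf"],2),s["bbox"],s["region"].sum())
    save(p,f"pics/{c}0.png")
E
```

```text
[ 0.20398443 -0.45581924  0.23042729] [ 9.77947190e-01  2.08849836e-01 -2.26155788e-04 -9.93825122e-04] 0.08500408456166894 0.0
scene [0.093 0.46  0.524]
stand 0.58 [334.6, 208.5, 373.7, 232.4] 775
tin_deep 0.97 [191.1, 208.2, 221.7, 262.0] 1492
tin_middle 0.77 [256.9, 204.4, 284.6, 237.7] 730
tin_shallow 0.93 [304.7, 174.9, 329.0, 204.7] 527
tin_lid 0.88 [310.5, 251.3, 337.8, 274.1] 523
spice_jar 0.75 [245.9, 217.8, 270.1, 279.4] 1326
spice_jar 0.25 [190.1, 210.2, 223.5, 260.5] 1448
carton 0.94 [266.2, 161.5, 286.3, 190.0] 440
top [ 0.417 -0.068  0.875]
stand 0.69 [345.2, 227.1, 382.2, 260.5] 1059
tin_deep 0.87 [204.3, 164.4, 237.0, 198.7] 833
tin_middle 0.76 [269.3, 182.1, 297.0, 217.0] 674
tin_shallow 0.95 [350.6, 174.9, 378.6, 206.7] 638
tin_lid 0.82 [268.9, 256.2, 294.3, 284.0] 598
tin_lid 0.36 [341.3, 123.3, 368.8, 151.8] 493
spice_jar 0.7 [224.1, 215.9, 251.8, 243.7] 524
carton 0.87 [341.3, 124.4, 372.6, 151.0] 512
```

View pics/scene0.png

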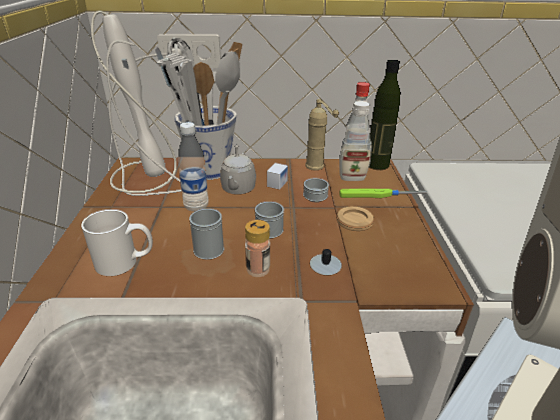

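View pics/top0.png

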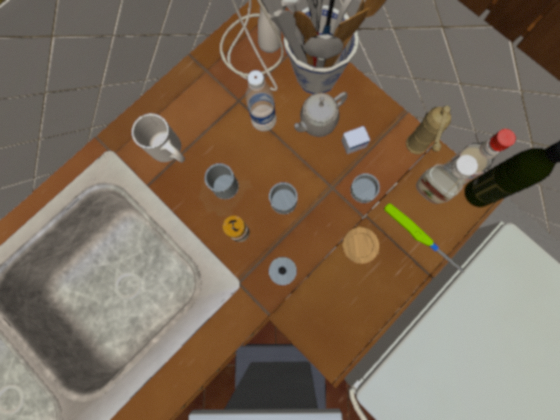

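The scene view shows the deep tin at (206,234), middle (270,219), shallow (316,189), lid (325,263), stand (355,217), jar (258,248) and carton (277,176). In the top view they sit at (221,181), (283,198), (365,187), (283,271), (361,245), (234,227) and (356,139). The networks agree. Next I fit known shapes to both views, leaving z free as a check.

```bash
cat >> h.py <<'E'
from scipy.optimize import least_squares
S={"stand":[(42,0),(42,14)],"tin_deep":[(20.5,0),(24,8),(30,8),(30,88)],"tin_middle":[(20.5,0),(24,8),(30,8),(30,62)],
"tin_shallow":[(20.5,0),(24,8),(30,8),(30,40)],"tin_lid":[(20.5,0),(24,8),(30,8),(30,13),(9,43)],"spice_jar":[(22.5,0),(22.5,102)],"carton":[(26,0),(26,46)]}
def pts(n):
    a=np.linspace(0,2*np.pi,48,endpoint=False)
    return np.concatenate([np.c_[r*np.cos(a),r*np.sin(a),0*a+z] for r,z in S[n]])/1000
def fit(n,obs,x0,fz=None):
    P=pts(n)
    def f(v):
        X=P+np.array([v[0],v[1],v[2] if fz is None else fz]);e=[]
        for p,b in obs:
            u=proj(p,X); e+=list(np.r_[u.min(0),u.max(0)]-b)
        return e
    r=least_squares(f,x0 if fz is None else x0[:2],loss="soft_l1"); return r.x,np.abs(r.fun).mean()
def bb(s):
    # bbox as pixel edges from the region
    y,x=np.nonzero(s["region"]); return np.array([x.min(),y.min(),x.max()+1,y.max()+1])-.5
E
python3 - <<'E'
from h import *
a=camera("scene");b=camera("top")
for n in N:
    A=silhouettes(n,a);B=silhouettes(n,b)
    if not A or not B: print(n,len(A),len(B));continue
    o=[(a,bb(A[0])),(b,bb(B[0]))]
    x0=atz(b,(bb(B[0])[:2]+bb(B[0])[2:])/2,.03)
    v,e=fit(n,o,x0);w,e2=fit(n,o,x0,0.)
    print(n,np.round(v*1e3,1),round(e,2),np.round(w*1e3,1),round(e2,2),[np.round(fit(n,[q],x0,0.)[0]*1e3,1) for q in o])
E
```

```text
stand [ 496.1 -212.4    0.5] 0.37 [ 496.3 -212.7] 0.4 [array([ 497.2, -212.9]), array([ 495.6, -213.1])]
tin_deep [636.7  91.4  -1.4] 0.41 [635.9  91.7] 0.51 [array([636.1,  92.8]), array([634.8,  90.5])]
tin_middle [600.1 -43.2  -1.2] 0.3 [599.6 -42.8] 0.33 [array([599.3, -41.9]), array([599.4, -43.7])]
tin_shallow [ 623.3 -224.1    1.9] 0.29 [ 624.  -224.8] 0.34 [array([ 626.5, -226.5]), array([ 623.1, -224.8])]
tin_lid [442.7 -38.7  -0.7] 0.37 [442.6 -38.6] 0.37 [array([442.7, -38.4]), array([442.4, -38.8])]
spice_jar [ 5.303e+02  5.620e+01 -2.000e-01] 0.79 [530.2  56.2] 0.79 [array([531.1,  55.8]), array([529.5,  55.6])]
carton [ 7.396e+02 -2.079e+02  1.000e-01] 0.73 [ 739.7 -208. ] 0.72 [array([ 740.2, -208.1]), array([ 738.7, -208.5])]
```

>>> {"op": "drive_tool", "data": {
  "increments": [
    [[24,30,0],[0,0,0],1],
    [[24,30,0],[0,0,0],1],
    [[24,30,0],[0,0,0],1],
    [[24,30,0],[0,0,0],1],
    [[24,30,0],[0,0,0],1],
    [[24,30,0],[0,0,0],1],
    [[24,30,0],[0,0,0],1],
    [[24,30,0],[0,0,0],1]
  ]
}}

```text
clock: 2.27
eef_pos: [0.3971, -0.2148, 0.2316]
tool_rot: [0.978, 0.209, 0.0, 0.0]
ft_force: [-0.6, -0.5, 0.8]
grip_width: 0.0856
grasp_force: 0.0
```

>>> {"op": "drive_tool", "data": {
  "increments": [
    [[24,30,0],[0,0,0],1],
    [[24,30,0],[0,0,0],1],
    [[24,30,0],[0,0,0],1],
    [[24,30,0],[0,0,0],1],
    [[24,30,0],[0,0,0],1],
    [[24,30,0],[0,0,0],1],
    [[24,30,0],[0,0,0],1],
    [[24,30,0],[0,0,0],1]
  ]
}}

```text
clock: 2.93
eef_pos: [0.5892, 0.0254, 0.2313]
tool_rot: [0.978, 0.209, 0.0, 0.0]
ft_force: [0.2, -1.8, 1.0]
grip_width: 0.0852
grasp_force: 0.0
```

```bash
cat >> h.py <<'E'
EST={"stand":[.4962,-.2127],"tin_deep":[.636,.0917],"tin_middle":[.5996,-.0428],"tin_shallow":[.6235,-.2247],"tin_lid":[.4426,-.0386]}
def look(names,f=None,z=0.):
    p=camera("wrist");
    if f: save(p,f)
    for n in names:
        for s in silhouettes(n,p)[:2]:
            b=bb(s); v,e=fit(n,[(p,b)],EST[n],z) if b[0]>1 and b[1]>1 and b[2]<558 and b[3]<418 else (np.array([9,9]),9)
            print(n,round(s["conf"],2),b,np.round(v*1e3,1),round(e,2))
    return p
E
python3 - <<'E'
from h import *
p=look(["tin_deep","tin_middle"],"pics/w1.png"); print(ray(p,(280,210)))
E
```

```text
tin_deep 0.83 [189.5  69.5 265.5 145.5] [635.5  93.8] 0.06
tin_middle 0.78 [307.5 161.5 374.5 230.5] [598.9 -40. ] 0.27
(array([0.65894213, 0.05796259, 0.37434877]), array([-0.28296061, -0.13620308, -0.94954056]))
```

View pics/w1.png

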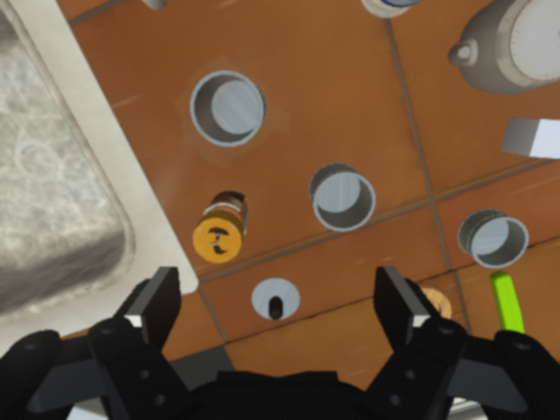

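The wrist view shows the deep tin at (228,107), the middle at (342,197), the jar cap at (218,240) and the teapot well clear. The fits agree within 2 mm, so I go over the deep tin and down partway.

>>> {"op": "drive_tool", "data": {
  "increments": [
    [[24,34,0],[0,0,0],1],
    [[24,34,0],[0,0,0],1],
    [[0,0,-30],[0,0,0],1],
    [[0,0,-30],[0,0,0],1],
    [[0,0,-30],[0,0,0],1],
    [[0,0,-10],[0,0,0],1],
    [[0,0,0],[0,0,0],1],
    [[0,0,0],[0,0,0],1]
  ]
}}

```text
clock: 3.75
eef_pos: [0.636, 0.0906, 0.132]
tool_rot: [0.978, 0.208, -0.0, 0.0]
ft_force: [-0.2, 0.3, 0.5]
grip_width: 0.0857
grasp_force: 0.0
```

>>> {"op": "drive_tool", "data": {
  "increments": [
    [[0,1.5,-28],[0,0,0],1],
    [[0,0,-28],[0,0,0],1],
    [[0,0,-20],[0,0,0],1],
    [[0,0,-7],[0,0,0],1],
    [[0,0,0],[0,0,0],1],
    [[0,0,0],[0,0,0],0],
    [[0,0,0],[0,0,0],0],
    [[0,0,0],[0,0,0],0]
  ]
}}

```text
clock: 4.42
eef_pos: [0.6387, 0.0933, 0.0517]
tool_rot: [0.978, 0.209, 0.003, 0.0]
ft_force: [1.0, -1.2, 6.1]
grip_width: 0.0594
grasp_force: 65.4
```

>>> {"op": "drive_tool", "data": {
  "increments": [
    [[0,0,0],[0,0,0],0],
    [[0,0,0],[0,0,0],0],
    [[0,0,0],[0,0,0],0],
    [[0,0,0],[0,0,0],0]
  ]
}}

```text
clock: 4.75
eef_pos: [0.6388, 0.0933, 0.0517]
tool_rot: [0.978, 0.209, 0.003, 0.0]
ft_force: [0.1, -0.8, 6.7]
grip_width: 0.0596
grasp_force: 65.4
```

>>> {"op": "drive_tool", "data": {
  "increments": [
    [[0,0,15],[0,0,0],0],
    [[0,0,25],[0,0,0],0],
    [[0,0,35],[0,0,0],0],
    [[0,0,35],[0,0,0],0],
    [[0,0,35],[0,0,0],0],
    [[0,0,20],[0,0,0],0],
    [[-10,-20,0],[0,0,0],0],
    [[-15,-30,0],[0,0,0],0]
  ]
}}

```text
clock: 5.42
eef_pos: [0.6133, 0.0453, 0.216]
tool_rot: [0.977, 0.211, 0.003, -0.0]
ft_force: [0.5, -1.8, -2.5]
grip_width: 0.0593
grasp_force: 65.2
```

>>> {"op": "drive_tool", "data": {
  "increments": [
    [[-15,-34,0],[0,0,0],0],
    [[-15,-34,0],[0,0,0],0],
    [[-15,-34,0],[0,0,0],0],
    [[-15,-34,0],[0,0,0],0],
    [[-15,-34,0],[0,0,0],0],
    [[-15,-34,0],[0,0,0],0],
    [[-15,-30,0],[0,0,0],0],
    [[-10,-20,0],[0,0,0],0]
  ]
}}

```text
clock: 6.08
eef_pos: [0.4944, -0.2135, 0.2139]
tool_rot: [0.978, 0.208, -0.0, 0.0]
ft_force: [0.3, -0.8, -1.8]
grip_width: 0.0593
grasp_force: 65.2
```

>>> {"op": "drive_tool", "data": {
  "increments": [
    [[0,0,0],[0,0,0],0],
    [[0,0,0],[0,0,0],0]
  ]
}}

```text
clock: 6.25
eef_pos: [0.4955, -0.212, 0.2138]
tool_rot: [0.978, 0.207, 0.0, -0.0]
ft_force: [0.9, 0.2, -3.0]
grip_width: 0.0595
grasp_force: 65.3
```

```bash
cat >> h.py <<'E'
def held(n,f=None):
    o=get_obs();t=o["eef_pos"]
    obs=[]
    for c in["scene","top","wrist"]:
        p=camera(c); s=silhouettes(n,p)
        if c=="wrist" and f: save(p,f)
        if s: print(c,round(s[0]["conf"],2),bb(s[0]));
        if s and c!="wrist": obs.append((p,bb(s[0])))
    if obs:
        v,e=fit(n,obs,np.r_[t[:2],t[2]-.03]); print("held",np.round(v*1e3,1),"err",round(e,2),"tcp",np.round(t*1e3,1),"rel",np.round((v-t)*1e3,1),o["ft_force"].round(1))
E
python3 - <<'E'
from h import *
held("tin_deep","pics/w2.png")
E
```

```text
scene 0.97 [350.5 111.5 385.5 160.5]
top 0.73 [358.5 219.5 390.5 254.5]
wrist 0.55 [196.5 189.5 356.5 376.5]
held [ 491.3 -208.6  161.2] err 2.62 tcp [ 495.5 -212.   213.8] rel [ -4.2   3.4 -52.6] [ 0.9  0.2 -3. ]
```

View pics/w2.png

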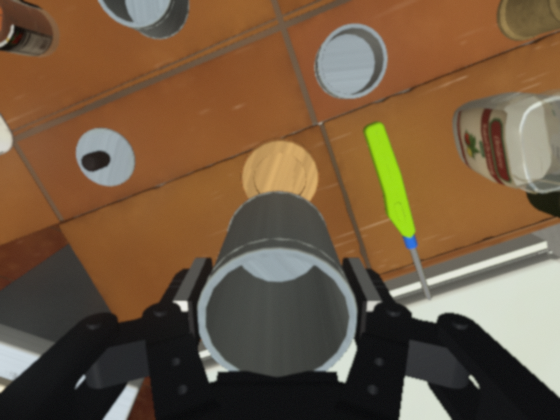

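The wrist view shows the deep tin held, its rim spanning columns 197–357, and the stand at (281,175) with its top edge at row 140. I align the two within this view, using left, right and top edges only.

```bash
cat >> h.py <<'E'
def fit3(n,p,b,z,x0):
    P=pts(n)
    def f(v):
        u=proj(p,P+np.array([v[0],v[1],z])); m=np.r_[u.min(0),u.max(0)]; return (m-b)[:3]
    r=least_squares(f,x0); return r.x*1e3,np.abs(r.fun).mean()
def align(n,dz,base=None,zb=0,f=None):
    t=get_obs()["eef_pos"]; p=camera("wrist")
    if f: save(p,f)
    for q,z in[(n,t[2]+dz)]+([(base,zb)] if base else []):
        for s in silhouettes(q,p)[:2]:
            v,e=fit3(q,p,bb(s),z,t[:2]); print(q,round(s["conf"],2),bb(s),np.round(v,1),round(e,2))
    print("tcp",np.round(t*1e3,1))
E
python3 - <<'E'
from h import *
align("tin_deep",-.0517,"stand",0)
E
```

```text
tin_deep 0.63 [195.5 190.5 356.5 375.5] [ 493.6 -209.5] 0.62
stand 0.76 [240.5 137.5 319.5 200.5] [ 495.2 -212.5] 0.32
tcp [ 496.7 -209.8  213.3]
```

>>> {"op": "drive_tool", "data": {
  "increments": [
    [[2,-3,-20],[0,0,0],0],
    [[0,0,-35],[0,0,0],0],
    [[0,0,-35],[0,0,0],0],
    [[0,0,-25],[0,0,0],0],
    [[0,0,-15],[0,0,0],0],
    [[0,0,-10],[0,0,0],0],
    [[0,0,0],[0,0,0],0],
    [[0,0,0],[0,0,0],0]
  ]
}}

```text
clock: 7.37
eef_pos: [0.4985, -0.2138, 0.0735]
tool_rot: [0.978, 0.209, -0.0, -0.0]
ft_force: [-0.3, -0.5, -2.2]
grip_width: 0.0591
grasp_force: 65.4
```

>>> {"op": "drive_tool", "data": {
  "increments": [
    [[0,0,-4],[0,0,0],0],
    [[0,0,-4],[0,0,0],0],
    [[0,0,-3],[0,0,0],0],
    [[0,0,-2],[0,0,0],0],
    [[0,0,-2],[0,0,0],0],
    [[0,0,0],[0,0,0],0],
    [[0,0,0],[0,0,0],0]
  ]
}}

```text
clock: 7.95
eef_pos: [0.4982, -0.2139, 0.0583]
tool_rot: [0.978, 0.209, -0.0, -0.0]
ft_force: [0.4, -0.9, -2.7]
grip_width: 0.0594
grasp_force: 65.4
```

>>> {"op": "drive_tool", "data": {
  "increments": [
    [[0,0,-1],[0,0,0],0],
    [[0,0,-1],[0,0,0],0],
    [[0,0,0],[0,0,0],0]
  ]
}}

```text
clock: 8.2
eef_pos: [0.4982, -0.2139, 0.0562]
tool_rot: [0.978, 0.209, -0.0, -0.0]
ft_force: [-0.7, 0.7, -3.1]
grip_width: 0.0593
grasp_force: 65.4
```

>>> {"op": "drive_tool", "data": {
  "increments": [
    [[0,0,0],[0,0,0],0.8],
    [[0,0,0],[0,0,0],0.9],
    [[0,0,0],[0,0,0],1],
    [[0,0,0],[0,0,0],1],
    [[0,0,0],[0,0,0],1],
    [[0,0,0],[0,0,0],1]
  ]
}}

```text
clock: 8.7
eef_pos: [0.4984, -0.2139, 0.0565]
tool_rot: [0.978, 0.209, 0.0, 0.0]
ft_force: [0.2, -0.1, -0.3]
grip_width: 0.0855
grasp_force: 0.0
```

>>> {"op": "drive_tool", "data": {
  "increments": [
    [[0,0,20],[0,0,0],1],
    [[0,0,35],[0,0,0],1],
    [[0,0,40],[0,0,0],1],
    [[0,0,40],[0,0,0],1],
    [[0,0,40],[0,0,0],1],
    [[14,25,0],[0,0,0],1],
    [[20,34,0],[0,0,0],1],
    [[20,34,0],[0,0,0],1]
  ]
}}

```text
clock: 9.37
eef_pos: [0.5531, -0.1209, 0.233]
tool_rot: [0.978, 0.207, 0.002, 0.001]
ft_force: [0.5, -0.8, -0.7]
grip_width: 0.0854
grasp_force: 0.0
```

>>> {"op": "drive_tool", "data": {
  "increments": [
    [[20,34,0],[0,0,0],1],
    [[20,34,0],[0,0,0],1],
    [[0,0,0],[0,0,0],1],
    [[0,0,0],[0,0,0],1]
  ]
}}

```text
clock: 9.7
eef_pos: [0.5929, -0.0507, 0.2307]
tool_rot: [0.978, 0.211, -0.0, -0.0]
ft_force: [-0.9, -0.7, -1.3]
grip_width: 0.0852
grasp_force: 0.0
```

Run:
```python
from h import *
look(["tin_deep","tin_middle"],"pics/w3.png")
a=camera("scene");b=camera("top")
for n in["tin_deep","tin_middle"]:
    o=[(q,bb(silhouettes(n,q)[0])) for q in(a,b)]; print(n,[x[1] for x in o],fit(n,o,np.r_[EST["stand"] if n=="tin_deep" else EST[n],0]))
print(get_obs()["eef_pos"])
```

```text
tin_deep 0.93 [340.5 275.5 392.5 364.5] [ 484.2 -197.5] 4.38
tin_middle 0.84 [239.5 136.5 303.5 204.5] [598.8 -40.7] 0.26
tin_deep [array([341.5, 177.5, 374.5, 222.5]), array([347.5, 226.5, 382.5, 258.5])] (array([ 0.49605602, -0.21420712,  0.00781058]), np.float64(0.25938623075725076))Traceback (most recent call last):
  File "<stdin>", line 5, in <module>
IndexError: list index out of range
```

View pics/w3.png

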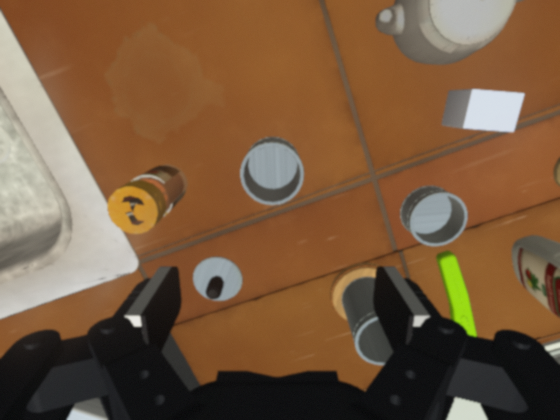

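The wrist view shows the deep tin upright in the stand at (372,320). The two-view fit gives z 7.8 mm, centred on the stand, so it is seated. The middle tin is at (272,170). Next I grasp it.

>>> {"op": "drive_tool", "data": {
  "increments": [
    [[6,9,-10],[0,0,0],1],
    [[0,0,-35],[0,0,0],1],
    [[0,0,-35],[0,0,0],1],
    [[0,0,-35],[0,0,0],1],
    [[0,0,-35],[0,0,0],1],
    [[0,0,-25],[0,0,0],1],
    [[0,0,0],[0,0,0],1],
    [[0,0,0],[0,0,0],1]
  ]
}}

```text
clock: 10.82
eef_pos: [0.5968, -0.0434, 0.0544]
tool_rot: [0.978, 0.209, -0.002, -0.001]
ft_force: [-0.5, -1.0, 0.9]
grip_width: 0.0855
grasp_force: 0.0
```

>>> {"op": "drive_tool", "data": {
  "increments": [
    [[2,2,-15],[0,0,0],1],
    [[0,0,-11],[0,0,0],1],
    [[0,0,0],[0,0,0],1],
    [[0,0,0],[0,0,0],0],
    [[0,0,0],[0,0,0],0],
    [[0,0,0],[0,0,0],0],
    [[0,0,0],[0,0,0],0],
    [[0,0,0],[0,0,0],0]
  ]
}}

```text
clock: 11.48
eef_pos: [0.6016, -0.042, 0.0321]
tool_rot: [0.978, 0.209, 0.002, 0.0]
ft_force: [-0.4, 0.5, 6.4]
grip_width: 0.0576
grasp_force: 64.7
```

>>> {"op": "drive_tool", "data": {
  "increments": [
    [[0,0,0],[0,0,0],0],
    [[0,0,0],[0,0,0],0]
  ]
}}

```text
clock: 11.65
eef_pos: [0.6016, -0.042, 0.0321]
tool_rot: [0.978, 0.209, 0.002, 0.0]
ft_force: [0.6, 0.5, 5.3]
grip_width: 0.0578
grasp_force: 64.7
```

>>> {"op": "drive_tool", "data": {
  "increments": [
    [[0,0,15],[0,0,0],0],
    [[0,0,30],[0,0,0],0],
    [[0,0,40],[0,0,0],0],
    [[0,0,40],[0,0,0],0],
    [[0,0,40],[0,0,0],0],
    [[0,0,20],[0,0,0],0],
    [[-12,-20,0],[0,0,0],0],
    [[-18,-30,0],[0,0,0],0]
  ]
}}

```text
clock: 12.32
eef_pos: [0.5723, -0.0904, 0.2174]
tool_rot: [0.977, 0.211, 0.003, 0.001]
ft_force: [-0.9, -0.6, -0.9]
grip_width: 0.0574
grasp_force: 64.4
```

>>> {"op": "drive_tool", "data": {
  "increments": [
    [[-18,-30,0],[0,0,0],0],
    [[-18,-30,0],[0,0,0],0],
    [[-18,-30,0],[0,0,0],0],
    [[-12,-20,0],[0,0,0],0],
    [[-8,-12,0],[0,0,0],0],
    [[0,0,0],[0,0,0],0],
    [[0,0,0],[0,0,0],0],
    [[0,0,0],[0,0,0],0]
  ]
}}

```text
clock: 12.98
eef_pos: [0.4964, -0.2135, 0.2152]
tool_rot: [0.978, 0.209, 0.0, -0.0]
ft_force: [-0.3, 0.1, -2.4]
grip_width: 0.0576
grasp_force: 64.3
```

Run:
```python
from h import *
align("tin_middle",-.0321,"tin_deep",.006,"pics/w4.png")
align("tin_middle",-.0321,"tin_deep",.006)
```

```text
tin_middle 0.87 [201.5 197.5 350.5 370.5] [ 494.3 -212.6] 1.21
tin_middle 0.61 [240.5 148.5 313.5 207.5] [ 513.9 -204.2] 31.91
tin_deep 0.62 [240.5 148.5 313.5 207.5] [ 495.5 -212.4] 0.11
tcp [ 496.4 -213.5  215.2]
tin_middle 0.92 [202.5 197.5 350.5 370.5] [ 494.7 -212.3] 1.56
tin_middle 0.35 [240.5 148.5 314.5 207.5] [ 514.4 -203.8] 31.55
tin_deep 0.7 [241.5 149.5 314.5 207.5] [ 495.3 -213. ] 0.14
tcp [ 496.7 -212.9  215.1]
```

View pics/w4.png

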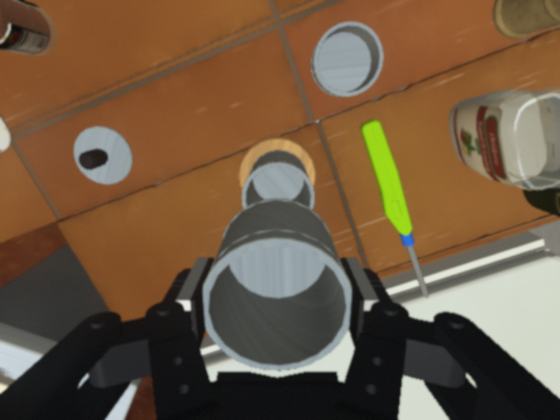

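The wrist view shows the middle tin held over the deep tin, whose mouth is at (278,187). They are aligned within about 1 mm.

>>> {"op": "drive_tool", "data": {
  "increments": [
    [[1,-0.5,-20],[0,0,0],0],
    [[0,0,-30],[0,0,0],0],
    [[0,0,-20],[0,0,0],0],
    [[0,0,-10],[0,0,0],0],
    [[0,0,-4],[0,0,0],0],
    [[0,0,-4],[0,0,0],0],
    [[0,0,0],[0,0,0],0],
    [[0,0,0],[0,0,0],0]
  ]
}}

```text
clock: 13.95
eef_pos: [0.4981, -0.2147, 0.1285]
tool_rot: [0.978, 0.209, 0.001, 0.001]
ft_force: [0.1, -0.5, 0.2]
grip_width: 0.0577
grasp_force: 64.3
```

>>> {"op": "drive_tool", "data": {
  "increments": [
    [[0,0,-3],[0,0,0],0],
    [[0,0,-3],[0,0,0],0],
    [[0,0,-2],[0,0,0],0],
    [[0,0,0],[0,0,0],0],
    [[0,0,0],[0,0,0],0]
  ]
}}

```text
clock: 14.37
eef_pos: [0.4971, -0.2143, 0.1192]
tool_rot: [0.978, 0.209, -0.0, -0.0]
ft_force: [0.0, 0.1, -0.2]
grip_width: 0.0576
grasp_force: 64.3
```

>>> {"op": "drive_tool", "data": {
  "increments": [
    [[0,0,-1],[0,0,0],0],
    [[0,0,-1],[0,0,0],0],
    [[0,0,0],[0,0,0],0],
    [[0,0,0],[0,0,0],0]
  ]
}}

```text
clock: 14.7
eef_pos: [0.4972, -0.2144, 0.1172]
tool_rot: [0.978, 0.209, -0.0, -0.0]
ft_force: [-1.4, -0.6, -0.3]
grip_width: 0.0577
grasp_force: 64.3
```

>>> {"op": "drive_tool", "data": {
  "increments": [
    [[0,0,-1],[0,0,0],0],
    [[0,0,-1],[0,0,0],0],
    [[0,0,0],[0,0,0],0],
    [[0,0,0],[0,0,0],0]
  ]
}}

```text
clock: 15.03
eef_pos: [0.4977, -0.2147, 0.1162]
tool_rot: [0.978, 0.209, 0.001, 0.001]
ft_force: [-0.1, 0.6, 4.5]
grip_width: 0.0579
grasp_force: 64.8
```

Contact (4.5 N), so the tin is home. Release.

>>> {"op": "drive_tool", "data": {
  "increments": [
    [[0,0,0.5],[0,0,0],0.8],
    [[0,0,0],[0,0,0],0.9],
    [[0,0,0],[0,0,0],1],
    [[0,0,0],[0,0,0],1],
    [[0,0,0],[0,0,0],1],
    [[0,0,0],[0,0,0],1]
  ]
}}

```text
clock: 15.53
eef_pos: [0.4972, -0.2143, 0.1156]
tool_rot: [0.978, 0.209, -0.0, -0.0]
ft_force: [-1.0, 0.4, -0.1]
grip_width: 0.0857
grasp_force: 0.0
```

>>> {"op": "drive_tool", "data": {
  "increments": [
    [[0,0,20],[0,0,0],1],
    [[0,0,35],[0,0,0],1],
    [[0,0,40],[0,0,0],1],
    [[0,0,30],[0,0,0],1],
    [[25,-2,0],[0,0,0],1],
    [[35,-3,0],[0,0,0],1],
    [[35,-3,0],[0,0,0],1],
    [[15,-2,0],[0,0,0],1]
  ]
}}

```text
clock: 16.2
eef_pos: [0.6105, -0.2243, 0.2402]
tool_rot: [0.978, 0.209, 0.001, 0.0]
ft_force: [-0.6, 0.2, -0.7]
grip_width: 0.0858
grasp_force: 0.0
```

>>> {"op": "drive_tool", "data": {
  "increments": [
    [[0,0,0],[0,0,0],1],
    [[0,0,0],[0,0,0],1]
  ]
}}

```text
clock: 16.37
eef_pos: [0.6073, -0.2242, 0.2395]
tool_rot: [0.978, 0.209, -0.001, -0.001]
ft_force: [-0.6, -0.8, -0.2]
grip_width: 0.0856
grasp_force: 0.0
```

Run:
```python
from h import *
look(["tin_shallow"])
a=camera("scene");b=camera("top");save(a,"pics/s5.png")
for n,x0 in[("tin_shallow",None),("tin_middle",[.496,-.214,.086])]:
    A,B=silhouettes(n,a),silhouettes(n,b); o=[(q,bb(s[0])) for q,s in((a,A),(b,B)) if s]
    print(n,len(A),len(B),fit(n,o,np.array(x0 or EST[n]+[0.])) if o else 0)
print(get_obs()["eef_pos"])
```

```text
tin_shallow 0.76 [255.5 130.5 313.5 191.5] [ 623.  -223.8] 0.19
tin_shallow 1 1 (array([ 0.62174561, -0.22392324,  0.00258585]), np.float64(0.7469660113628009))
tin_middle 1 0 (array([ 0.52805081, -0.26653439,  0.05597669]), np.float64(0.1783961498117037))
[ 0.60673856 -0.22446758  0.24150277]
```

View pics/s5.png

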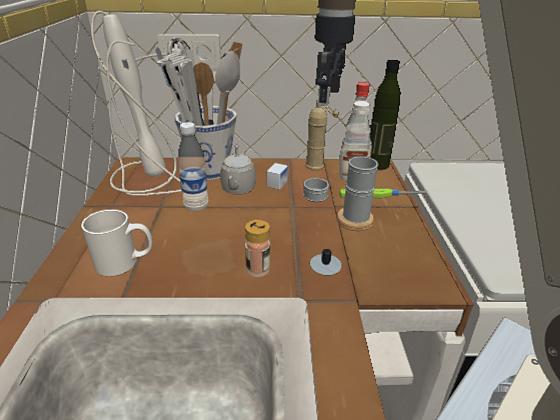

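The scene view shows the deep and middle tins standing straight on the stand at (358,190), and the shallow tin at (316,189). Next is the shallow tin.

>>> {"op": "drive_tool", "data": {
  "increments": [
    [[16,0,-10],[0,0,0],1],
    [[0,0,-40],[0,0,0],1],
    [[0,0,-40],[0,0,0],1],
    [[0,0,-40],[0,0,0],1],
    [[0,0,-40],[0,0,0],1],
    [[0,0,-25],[0,0,0],1],
    [[0,0,0],[0,0,0],1],
    [[0,0,0],[0,0,0],1]
  ]
}}

```text
clock: 17.43
eef_pos: [0.6218, -0.224, 0.0446]
tool_rot: [0.978, 0.209, -0.002, -0.001]
ft_force: [0.2, 0.1, 0.4]
grip_width: 0.0855
grasp_force: 0.0
```

>>> {"op": "drive_tool", "data": {
  "increments": [
    [[1,0,-18],[0,0,0],1],
    [[0,0,-12],[0,0,0],1],
    [[0,0,-4],[0,0,0],1],
    [[0,0,0],[0,0,0],1],
    [[0,0,0],[0,0,0],1]
  ]
}}

```text
clock: 17.85
eef_pos: [0.6248, -0.2246, 0.013]
tool_rot: [0.978, 0.209, 0.001, 0.0]
ft_force: [0.4, 0.2, 0.7]
grip_width: 0.0854
grasp_force: 0.0
```

>>> {"op": "drive_tool", "data": {
  "increments": [
    [[0,0,0],[0,0,0],0],
    [[0,0,0],[0,0,0],0],
    [[0,0,0],[0,0,0],0],
    [[0,0,0],[0,0,0],0],
    [[0,0,0],[0,0,0],0],
    [[0,0,0],[0,0,0],0],
    [[0,0,0],[0,0,0],0]
  ]
}}

```text
clock: 18.43
eef_pos: [0.6255, -0.2248, 0.0137]
tool_rot: [0.978, 0.209, 0.001, 0.001]
ft_force: [-0.5, 0.9, 5.1]
grip_width: 0.0587
grasp_force: 64.8
```

>>> {"op": "drive_tool", "data": {
  "increments": [
    [[0,0,15],[0,0,0],0],
    [[0,0,30],[0,0,0],0],
    [[0,0,40],[0,0,0],0],
    [[0,0,40],[0,0,0],0],
    [[0,0,40],[0,0,0],0],
    [[0,0,40],[0,0,0],0],
    [[0,0,15],[0,0,0],0],
    [[0,0,0],[0,0,0],0]
  ]
}}

```text
clock: 19.1
eef_pos: [0.6266, -0.2252, 0.2384]
tool_rot: [0.978, 0.209, 0.005, 0.003]
ft_force: [-0.0, 0.2, -0.4]
grip_width: 0.0587
grasp_force: 64.6
```

>>> {"op": "drive_tool", "data": {
  "increments": [
    [[-15,2,0],[0,0,0],0],
    [[-28,2,0],[0,0,0],0],
    [[-30,2,0],[0,0,0],0],
    [[-28,2,0],[0,0,0],0],
    [[-18,2,0],[0,0,0],0],
    [[-8,0,0],[0,0,0],0],
    [[0,0,0],[0,0,0],0],
    [[0,0,0],[0,0,0],0]
  ]
}}

```text
clock: 19.77
eef_pos: [0.4975, -0.2144, 0.2313]
tool_rot: [0.978, 0.209, 0.0, -0.0]
ft_force: [0.5, 0.5, -0.2]
grip_width: 0.0589
grasp_force: 64.6
```

Run:
```python
from h import *
align("tin_shallow",-.0137,"tin_middle",.086,"pics/w6.png")
align("tin_shallow",-.0137,"tin_middle",.086)
```

```text
tin_shallow 0.76 [202.5 209.5 350.5 364.5] [ 495.1 -213.9] 0.11
tin_middle 0.85 [234.5 159.5 318.5 220.5] [ 496.1 -213.3] 0.14
tcp [ 497.5 -214.4  231.3]
tin_shallow 0.88 [202.5 209.5 350.5 363.5] [ 496. -214.] 0.11
tin_middle 0.2 [249.5 148.5 302.5 169.5] [ 504.2 -209.7] 10.96
tcp [ 498.3 -214.5  231.3]
```

View pics/w6.png

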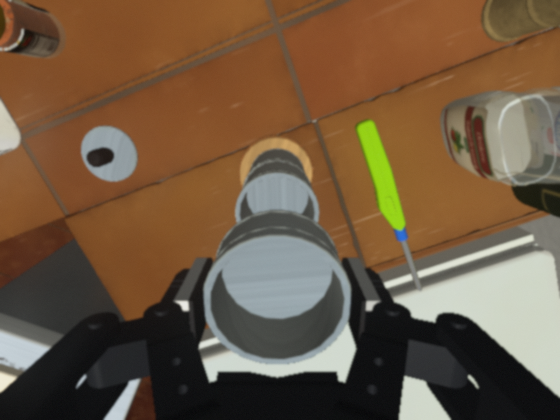

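The wrist view shows the shallow tin held, with the middle tin's mouth just above it at (277,197). They are aligned within 1 mm. Lower it.

>>> {"op": "drive_tool", "data": {
  "increments": [
    [[0.5,0.5,-20],[0,0,0],0],
    [[0,0,-25],[0,0,0],0],
    [[0,0,-14],[0,0,0],0],
    [[0,0,-6],[0,0,0],0],
    [[0,0,-4],[0,0,0],0],
    [[0,0,-3],[0,0,0],0],
    [[0,0,0],[0,0,0],0],
    [[0,0,0],[0,0,0],0]
  ]
}}

```text
clock: 20.73
eef_pos: [0.4984, -0.2141, 0.1607]
tool_rot: [0.978, 0.209, 0.001, 0.0]
ft_force: [-0.2, 0.6, -0.6]
grip_width: 0.0588
grasp_force: 64.6
```

>>> {"op": "drive_tool", "data": {
  "increments": [
    [[0,0,-2],[0,0,0],0],
    [[0,0,-2],[0,0,0],0],
    [[0,0,-1],[0,0,0],0],
    [[0,0,0],[0,0,0],0],
    [[0,0,0],[0,0,0],0]
  ]
}}

```text
clock: 21.15
eef_pos: [0.4977, -0.2138, 0.1548]
tool_rot: [0.978, 0.209, 0.0, -0.0]
ft_force: [-0.2, 0.4, -1.5]
grip_width: 0.059
grasp_force: 64.6
```

>>> {"op": "drive_tool", "data": {
  "increments": [
    [[0,0,-1],[0,0,0],0],
    [[0,0,-1],[0,0,0],0],
    [[0,0,-0.5],[0,0,0],0],
    [[0,0,0],[0,0,0],0],
    [[0,0,0],[0,0,0],0]
  ]
}}

```text
clock: 21.57
eef_pos: [0.4977, -0.2139, 0.1523]
tool_rot: [0.978, 0.209, -0.0, -0.0]
ft_force: [0.7, -0.4, -1.1]
grip_width: 0.0586
grasp_force: 64.6
```

>>> {"op": "drive_tool", "data": {
  "increments": [
    [[0,0,-1],[0,0,0],0],
    [[0,0,0],[0,0,0],0],
    [[0,0,0],[0,0,0],0]
  ]
}}

```text
clock: 21.82
eef_pos: [0.4981, -0.2141, 0.1518]
tool_rot: [0.978, 0.209, 0.0, 0.0]
ft_force: [-1.1, -0.8, 2.1]
grip_width: 0.0589
grasp_force: 64.9
```

Contact, so the shallow tin is home. Release and go to the lid.

>>> {"op": "drive_tool", "data": {
  "increments": [
    [[0,0,0],[0,0,0],0.8],
    [[0,0,0],[0,0,0],0.9],
    [[0,0,0],[0,0,0],1],
    [[0,0,0],[0,0,0],1],
    [[0,0,0],[0,0,0],1],
    [[0,0,20],[0,0,0],1],
    [[0,0,35],[0,0,0],1],
    [[0,0,35],[0,0,0],1]
  ]
}}

```text
clock: 22.48
eef_pos: [0.4966, -0.2134, 0.2409]
tool_rot: [0.978, 0.209, -0.002, -0.001]
ft_force: [1.1, -0.3, 0.0]
grip_width: 0.0857
grasp_force: 0.0
```

>>> {"op": "drive_tool", "data": {
  "increments": [
    [[-6,20,0],[0,0,0],1],
    [[-12,35,0],[0,0,0],1],
    [[-12,35,0],[0,0,0],1],
    [[-12,35,-20],[0,0,0],1],
    [[-10,32,-20],[0,0,0],1],
    [[-5,18,-20],[0,0,0],1],
    [[0,0,-20],[0,0,0],1],
    [[0,0,0],[0,0,0],1]
  ]
}}

```text
clock: 23.15
eef_pos: [0.4377, -0.0378, 0.1583]
tool_rot: [0.978, 0.21, -0.003, -0.001]
ft_force: [0.6, -0.3, -0.1]
grip_width: 0.0854
grasp_force: 0.0
```

Run:
```python
from h import *
print(get_obs()["eef_pos"]); look(["tin_lid"],"pics/w7.png")
a=camera("scene");b=camera("top");save(a,"pics/s7.png")
for n,x0 in[("tin_lid",None),("tin_shallow",[.496,-.214,.14])]:
    A,B=silhouettes(n,a),silhouettes(n,b); o=[(q,bb(s[0])) for q,s in((a,A),(b,B)) if s]
    print(n,len(A),len(B),fit(n,o,np.array(x0 or EST[n]+[0.])) if o else 0)
```

```text
[ 0.43767045 -0.03776966  0.15829109]
tin_lid 0.74 [142.5  -0.5 244.5  68.5] [9000. 9000.] 9
tin_lid 0.62 [245.5 150.5 314.5 216.5] [441.9 -36.8] 0.49
tin_lid 1 0 (array([ 0.45079675, -0.04976558, -0.01072024]), np.float64(0.09939906907988671))
tin_shallow 1 1 (array([ 0.49499238, -0.2146363 ,  0.14095846]), np.float64(0.509072761195835))
```

View pics/w7.png

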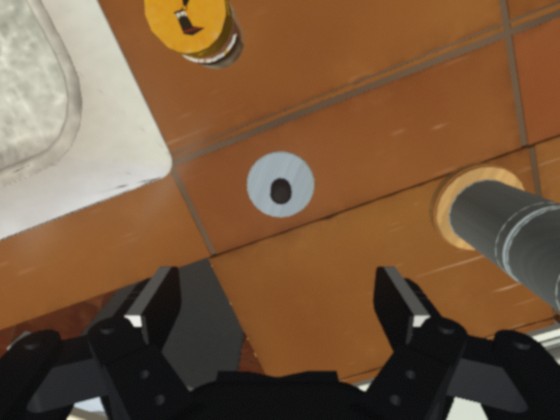

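View pics/s7.png

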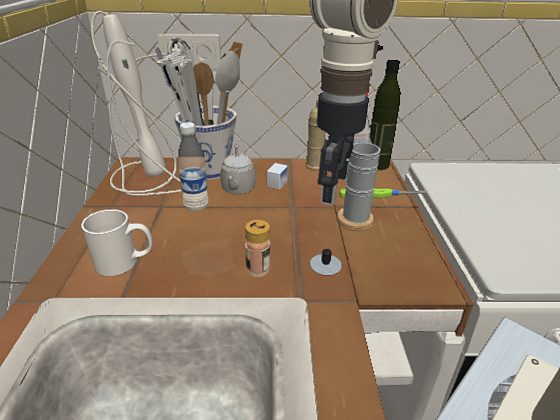

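The wrist view shows the lid centred at (280,184). The scene view shows the three-tin stack straight at (360,185), and the shallow tin fits at z 141 mm, so it is seated. Next I grasp the knob.

>>> {"op": "drive_tool", "data": {
  "increments": [
    [[4.5,0,-15],[0,0,0],1],
    [[0,0,-35],[0,0,0],1],
    [[0,0,-35],[0,0,0],1],
    [[0,0,-25],[0,0,0],1],
    [[0,0,-15],[0,0,0],1],
    [[0,0,0],[0,0,0],1],
    [[0,0,0],[0,0,0],1],
    [[0,0,0],[0,0,0],1]
  ]
}}

```text
clock: 24.22
eef_pos: [0.4467, -0.0395, 0.0377]
tool_rot: [0.978, 0.209, 0.001, 0.0]
ft_force: [0.1, 0.1, 0.8]
grip_width: 0.0854
grasp_force: 0.0
```

>>> {"op": "drive_tool", "data": {
  "increments": [
    [[-3,1.5,-10],[0,0,0],1],
    [[0,0,-9],[0,0,0],1],
    [[0,0,0],[0,0,0],0.5],
    [[0,0,0],[0,0,0],0.3],
    [[0,0,0],[0,0,0],0],
    [[0,0,0],[0,0,0],0],
    [[0,0,0],[0,0,0],0],
    [[0,0,0],[0,0,0],0]
  ]
}}

```text
clock: 24.88
eef_pos: [0.4429, -0.0378, 0.018]
tool_rot: [0.978, 0.209, 0.0, 0.0]
ft_force: [0.0, -0.7, 3.2]
grip_width: 0.0158
grasp_force: 58.4
```

>>> {"op": "drive_tool", "data": {
  "increments": [
    [[0,0,0],[0,0,0],0],
    [[0,0,0],[0,0,0],0],
    [[0,0,0],[0,0,0],0],
    [[0,0,0],[0,0,0],0]
  ]
}}

```text
clock: 25.22
eef_pos: [0.4428, -0.0378, 0.018]
tool_rot: [0.978, 0.209, 0.001, 0.0]
ft_force: [-1.5, -0.1, 5.6]
grip_width: 0.0161
grasp_force: 58.7
```

>>> {"op": "drive_tool", "data": {
  "increments": [
    [[0,0,12],[0,0,0],0],
    [[0,0,25],[0,0,0],0],
    [[0,0,38],[0,0,0],0],
    [[0,0,40],[0,0,0],0],
    [[0,0,40],[0,0,0],0],
    [[0,0,40],[0,0,0],0],
    [[0,0,30],[0,0,0],0],
    [[0,0,10],[0,0,0],0]
  ]
}}

```text
clock: 25.88
eef_pos: [0.4445, -0.0379, 0.2575]
tool_rot: [0.978, 0.209, 0.004, 0.001]
ft_force: [1.5, -0.9, -1.6]
grip_width: 0.016
grasp_force: 58.9
```

>>> {"op": "drive_tool", "data": {
  "increments": [
    [[7,-20,0],[0,0,0],0],
    [[10,-32,0],[0,0,0],0],
    [[10,-35,0],[0,0,0],0],
    [[10,-35,0],[0,0,0],0],
    [[10,-32,0],[0,0,0],0],
    [[7,-22,0],[0,0,0],0],
    [[0,0,0],[0,0,0],0],
    [[0,0,0],[0,0,0],0]
  ]
}}

```text
clock: 26.55
eef_pos: [0.4959, -0.2147, 0.2511]
tool_rot: [0.978, 0.208, -0.001, -0.001]
ft_force: [-0.4, 0.4, -1.7]
grip_width: 0.0163
grasp_force: 59.0
```

Run:
```python
from h import *
align("tin_lid",-.018,"tin_shallow",.14,"pics/w8.png")
align("tin_lid",-.018,"tin_shallow",.14)
```

```text
tin_lid 0.88 [216.5 205.5 336.5 314.5] [ 494.1 -213.8] 0.53
tin_shallow 0.61 [232.5 163.5 322.5 221.5] [ 497.3 -212.9] 0.62
tcp [ 495.9 -214.7  251.1]
tin_lid 0.75 [216.5 204.5 337.5 314.5] [ 494.6 -212. ] 0.22
tin_shallow 0.85 [235.5 165.5 323.5 222.5] [ 496.3 -212.9] 0.12
tcp [ 495.9 -212.8  252.1]
```

View pics/w8.png

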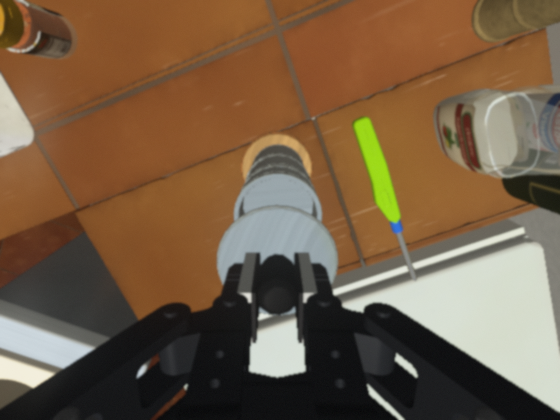

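The wrist view shows the lid held at (277,260) over the shallow tin's mouth at (278,200). It needs about +2 mm in x.

>>> {"op": "drive_tool", "data": {
  "increments": [
    [[2,-0.5,-15],[0,0,0],0],
    [[0,0,-20],[0,0,0],0],
    [[0,0,-9],[0,0,0],0],
    [[0,0,-4],[0,0,0],0],
    [[0,0,-4],[0,0,0],0],
    [[0,0,-3],[0,0,0],0],
    [[0,0,0],[0,0,0],0],
    [[0,0,0],[0,0,0],0]
  ]
}}

```text
clock: 27.52
eef_pos: [0.4987, -0.2143, 0.1981]
tool_rot: [0.978, 0.209, 0.0, 0.0]
ft_force: [-0.2, -0.2, -0.9]
grip_width: 0.0158
grasp_force: 59.0
```

>>> {"op": "drive_tool", "data": {
  "increments": [
    [[0,0,-2],[0,0,0],0],
    [[0,0,-2],[0,0,0],0],
    [[0,0,-1],[0,0,0],0],
    [[0,0,0],[0,0,0],0],
    [[0,0,0],[0,0,0],0]
  ]
}}

```text
clock: 27.93
eef_pos: [0.4983, -0.2142, 0.1924]
tool_rot: [0.978, 0.209, -0.0, -0.0]
ft_force: [-0.5, -0.2, -2.0]
grip_width: 0.0158
grasp_force: 59.0
```

>>> {"op": "drive_tool", "data": {
  "increments": [
    [[0,0,-1],[0,0,0],0],
    [[0,0,-1],[0,0,0],0],
    [[0,0,-1],[0,0,0],0],
    [[0,0,0],[0,0,0],0],
    [[0,0,0],[0,0,0],0]
  ]
}}

```text
clock: 28.35
eef_pos: [0.4983, -0.2142, 0.1894]
tool_rot: [0.978, 0.209, -0.0, -0.0]
ft_force: [0.7, 0.7, -1.8]
grip_width: 0.0158
grasp_force: 59.0
```

>>> {"op": "drive_tool", "data": {
  "increments": [
    [[0,0,-1],[0,0,0],0],
    [[0,0,0],[0,0,0],0],
    [[0,0,0],[0,0,0],0]
  ]
}}

```text
clock: 28.6
eef_pos: [0.4984, -0.2142, 0.1885]
tool_rot: [0.978, 0.209, -0.0, -0.0]
ft_force: [-0.1, 0.3, -0.8]
grip_width: 0.0157
grasp_force: 59.0
```

>>> {"op": "drive_tool", "data": {
  "increments": [
    [[0,0,-1],[0,0,0],0],
    [[0,0,0],[0,0,0],0],
    [[0,0,0],[0,0,0],0]
  ]
}}

```text
clock: 28.85
eef_pos: [0.4987, -0.2144, 0.1881]
tool_rot: [0.978, 0.209, 0.0, 0.0]
ft_force: [-0.3, -0.5, 3.0]
grip_width: 0.0159
grasp_force: 59.5
```

Contact. Release evenly, rise and check.

>>> {"op": "drive_tool", "data": {
  "increments": [
    [[0,0,0],[0,0,0],0.3],
    [[0,0,0],[0,0,0],0.4],
    [[0,0,0],[0,0,0],0.5],
    [[0,0,0],[0,0,0],0.7],
    [[0,0,0],[0,0,0],0.7],
    [[0,0,15],[0,0,0],0.7],
    [[0,0,30],[0,0,0],0.7],
    [[0,0,30],[0,0,0],0.7]
  ]
}}

```text
clock: 29.52
eef_pos: [0.4973, -0.2137, 0.2619]
tool_rot: [0.978, 0.209, -0.002, -0.001]
ft_force: [0.7, -0.4, -0.3]
grip_width: 0.0595
grasp_force: 0.0
```

>>> {"op": "drive_tool", "data": {
  "increments": [
    [[-8,20,0],[0,0,0],0.7],
    [[-12,32,0],[0,0,0],0.7],
    [[-12,32,0],[0,0,0],0.7],
    [[-12,32,0],[0,0,0],0.7],
    [[-8,20,0],[0,0,0],0.7],
    [[0,0,0],[0,0,0],0.7],
    [[0,0,0],[0,0,0],0.7]
  ]
}}

```text
clock: 30.1
eef_pos: [0.4462, -0.0774, 0.2629]
tool_rot: [0.978, 0.21, 0.0, 0.0]
ft_force: [0.3, -0.4, -0.6]
grip_width: 0.0594
grasp_force: 0.0
```

Run:
```python
from h import *
a=camera("scene");b=camera("top");save(a,"pics/s9.png")
cv2.imwrite("pics/s9c.png",cv2.resize(a["image"][100:300,180:440,::-1],None,fx=3,fy=3,interpolation=2))
for n,x0 in[("tin_lid",[.496,-.214,.172]),("spice_jar",[.53,.056,0]),("carton",[.74,-.208,0])]:
    A,B=silhouettes(n,a),silhouettes(n,b); o=[(q,bb(s[0])) for q,s in((a,A),(b,B)) if s]
    print(n,len(A),len(B),fit(n,o,np.array(x0)) if o else 0)
```

```text
tin_lid 1 0 (array([ 0.52095972, -0.25033183,  0.15370031]), np.float64(0.22083201753505932))
spice_jar 1 0 (array([ 0.54153949,  0.04618294, -0.01146622]), np.float64(0.13105858675701398))
carton 1 1 (array([ 0.74002773, -0.210479  , -0.00104365]), np.float64(0.830866382536465))
```

View pics/s9c.png

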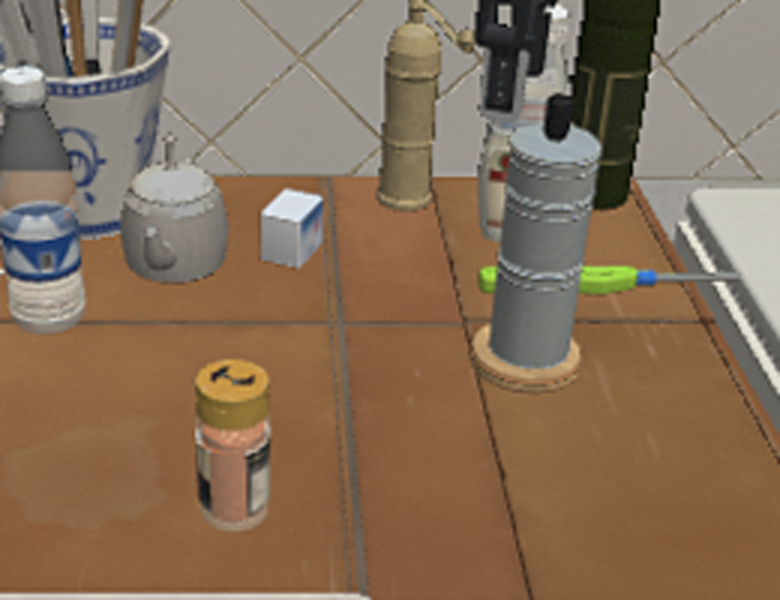

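The crop shows the tower complete and closed at every joint, with the lid and knob at (555,135). The jar (232,440) and carton (290,228) are upright where they stood, and the gripper is clear. I hand the job in.

```bash
python3 -c "
from h import *
print(job_done())"
```

```text
the job is handed in; nothing more can be done
None
```

The four parts are stacked on the stand in the order asked; the last picture showed every joint closed, the jar and carton upright in place and the gripper clear, and I handed the job in at about 30 s, but the hand-in returned no verdict.

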